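# Let the lime out of the fruit chute

## Task

The wooden fruit chute on the counter holds a green lime behind one gate and an orange mandarin behind the other. Press down the blue lever pad on the lime's side so that its gate lifts and the lime rolls into the steel bowl, then let the lever come back up and the gate shut. Keep the mandarin in behind its own gate without pressing its lever, do not touch the fruit or pick anything up, and leave the bowl and everything else where it stands.

Things in the scene. Friction and masses are not known exactly. Their poses are not given: they have to be found in the camera images.
- chute: Fixed wooden two-lane fruit chute on legs, about 175 x 250 mm, lanes open on top, 80 to 115 mm above the counter. Origin: centre of its underside on the counter; x points up the slope (the fruit rolls towards -x and drops off the low end, 85 mm on the -x side of the origin), y to its left, z up. The lanes' middles lie at y = +28 and -28 mm. A lever stands on each side, both at x = -50 mm, on steel posts at y = +105 and -105 mm.
- lever_left (a joint): Rocking lever of the lane on the chute's +y side. 0 = at rest, gate shut; grows as the blue pad is pressed down; the hard stop is at 0.55 rad, with the gate fully up. The lime can roll under from about 0.4 rad. A spring brings the lever back to 0 when it is let go; pressing takes about 3 N at first and 5 N at the stop.
- lever_right (a joint): Rocking lever of the lane on the chute's -y side. 0 = at rest, gate shut; grows as the blue pad is pressed down; the hard stop is at 0.55 rad, with the gate fully up. The lime can roll under from about 0.4 rad. A spring brings the lever back to 0 when it is let go; pressing takes about 3 N at first and 5 N at the stop.
- lever_left_pad (a point): Centre of the top face of the blue press pad (50 mm along the lanes x 46 mm) at the outer end of the left lever, on the chute's +y side, about 149 mm above the counter at rest. The lever rocks on a level axle 85 mm further in towards the lanes and 10 mm lower; the gate hangs from its inner end, 77 mm beyond the axle. The pad's middle sinks about 46 mm to the stop, tilting outer edge down and drawing in about 7 mm towards the lanes.
- lever_right_pad (a point): Centre of the top face of the blue press pad (50 mm along the lanes x 46 mm) at the outer end of the right lever, on the chute's -y side, about 149 mm above the counter at rest. The lever rocks on a level axle 85 mm further in towards the lanes and 10 mm lower; the gate hangs from its inner end, 77 mm beyond the axle. The pad's middle sinks about 46 mm to the stop, tilting outer edge down and drawing in about 7 mm towards the lanes.
- lime: Green lime, a ball of 42 mm diameter, waiting behind the gate of one of the two lanes (either one). Origin at its centre.
- mandarin: Orange mandarin, a ball of 42 mm diameter, waiting behind the gate of the other lane. Origin at its centre.
- bowl: Loose stainless bowl under the low end of both lanes, 180 mm across the rim, 60 mm high. Origin: centre of its underside.
- mixer: Red hand mixer standing to the left, 170 x 75 x 165 mm. Origin: centre of its underside.
- butter_dish: White ceramic butter dish with a domed lid, to the right, 190 x 115 x 108 mm. Origin: centre of its underside.
- whisk: Silicone whisk lying on the counter left of the bowl, 250 x 56 x 16 mm, along its x axis. Origin: underside, near its middle.
- jar: Amber jar, 60 mm diameter, 85 mm high, behind the left lever. Origin: centre of its underside.
- shaker: White shaker, 42 mm diameter, 78 mm high, behind the right lever. Origin: centre of its underside.
- mug: Blue mug, 80 mm diameter, 90 mm high, handle on its +y side, right of the bowl. Origin: centre of its underside.
Mind the look-alikes: they are no part of the job. Several things have the shape of the bowl; the one meant has the colours described above.

How it is judged:
On the way, in this order (a step that is already met when the one before it is completed fails the run):
1. the lever on the lime's side is pressed and its gate is up (((y of mandarin in the frame of chute above 0 m and value of joint lever_right above 0.3 rad) or (not (y of mandarin in the frame of chute above 0 m) and value of joint lever_left above 0.3 rad))), for 0.1 s.
2. the lime is in the bowl (horizontal distance between lime and bowl below 0.065 m and z of lime in the frame of bowl below 0.055 m), for 0.2 s.
At the end, for the whole second after the job is handed in: The lime lies at rest in the bowl (centre within 65 mm of the bowl's axis and below 55 mm over its underside), both levers are back at rest (below 0.06 rad) with their gates shut, the mandarin is within 12 mm of where it waited, and the bowl stands upright within 30 mm of its place (all of step 2 and linear speed of lime below 0.05 m/s and value of joint each of lever_left, lever_right below 0.06 rad and distance of mandarin from where it was at the start of the episode below 0.012 m and distance of bowl from where it was at the start of the episode below 0.03 m and linear speed of bowl below 0.03 m/s and angle between bowl's own z axis and vertical below 0.1 rad); the robot touches nothing.
It fails at once if the mandarin's lever is pressed (over 0.12 rad) ((y of mandarin in the frame of chute above 0 m and value of joint lever_left above 0.12 rad) or (not (y of mandarin in the frame of chute above 0 m) and value of joint lever_right above 0.12 rad)).
It fails at once if the robot touches the lime or the mandarin (contact force between any of lime, mandarin and the fingers above 0.3 N or contact force between any of lime, mandarin and the arm above 0.3 N).
It fails at once if the bowl is lifted, or pushed more than 30 mm (height (world z) of bowl above 0.015 m or distance of bowl from where it was at the start of the episode above 0.03 m).
It fails at once if the mandarin leaves its place (distance of mandarin from where it was at the start of the episode above 0.025 m).
It fails at once if a bystander is lifted or moved more than 25 mm (distance of any of mixer, butter_dish, whisk, jar, shaker, mug from where it was at the start of the episode above 0.025 m).
It also fails if it takes over 34 s, if anything falls off the work surface, if the arm or the gripper's body presses on something with over 40 N, if the wrist force passes 120 N, or if a joint passes its speed limit or range.

## Robot

A 6-joint arm with a two-finger parallel gripper is mounted at the origin on the work surface. World frame = base frame: x ahead of the robot, y to its left, z up, the work surface at z = 0. Lengths are in m, angles in rad, forces in N, time in s.
With the tool pointing down it reaches from about 0.35 to 0.975 m from the base axis. Payload 4.9 kg.
Tool frame: the origin (TCP) lies at the very end of the fingers, on their centre line; the grasp point (between the pads) lies 19 mm behind it; z points along the fingers, x is the direction in which the jaws open and shut, and the axes are right-handed (so a half turn about z gives the same grasp; the last joint's range is limited). The gripper opens to 85 mm and grips with 20 to 120 N. Pads are 22 mm wide; open, the fingers measure 114 mm over their backs; the gripper's body (76 mm by 85 mm) begins 54 mm behind the grasp point. The pads swing forward as they close: fully open they stand 13 mm farther back than shut.
Start: joints at [-1.43, 0.053, 1.613, -0, 1.476, -0.119], TCP at [0.161, -0.604, 0.231] pointing down, gripper open.
Joint ranges: [-3.01, 3.01], [-1.01, 2.22], [0.06, 2.58], [-1.02, 4.17], [0.09, 2.62], [-3.14, 3.14]. Speed limits (rad/s): [2.57, 2.57, 3.14, 3.14, 3.14, 3.14].

## Interface

Orientations are given as a rotation vector (axis times angle).
In Python, from plant import read_state, viewer, ticket gives the robot as it stands.
- The arm moves only by the shell command python3 -m jog 'ROWS' [OPENING]. ROWS is JSON, a list of rows, each a list of 2 entries, a list of its own where there are three numbers: the shift along the tool's x, y, z in mm, then the turn about the tool's z in degrees. In form: [[[dx, dy, dz], yaw], ...]. A call has exactly 5 rows; each row shifts and turns the commanded pose from where the row before left it, along the tool's axes as they then stand; what a row does not reach is not made up. A row lasts 1/10 s, in which the tool goes at most 50 mm and 8.59 degrees, less where a joint would pass 70% of its speed; a pose out of reach is approached as far as the arm can. A call is refused whole if a number of a shift passes 50 or a number of a turn 8.59, either way. A call with a gripper value outside its range is refused whole. OPENING is the opening, from 0 (shut) to 1 (fully open), set as the call begins (- or left out, the last holds). The fingers move at their own pace and stop on an object; the grip force is fixed at half the most. Time passes only in rows, so rows that do not move let the fingers close, or fill a call up. It gives the time, the measured TCP pose, the force and the opening at its end, in the units of the state.
- read_state(): the state, without advancing time (a new reading comes with each control period).
- viewer.capture(name): name is "scene" or "top" or "wrist"; returns (picture, depth): 480x640x3 uint8, red, green, blue; 480x640 float32, m along the optical axis (not along the pixel's ray), 0 where there is no reading.
- viewer.camera_info(name): a dict with "fx", "fy", "cx", "cy" (pixels), "xyz" and "attitude" of the camera in the world; the wrist camera has in their place "tool_from_camera" (4x4, takes a point from camera to tool coordinates, whose origin is the TCP and whose axes are the tool frame's). Camera axes: x right, y up, looking along -z (the intrinsics and any distortion apply to the point x, -y, -z); pixel columns grow to the right and rows downward; lengths in m; the calibration is good to about 2 mm. A picture is of the moment at which its call begins: read the wrist's pose just before it. camera_info takes no time and is no camera call.
- ticket.job_done(): hands the job in, once; it reports no verdict.
The state is a dict: "time": time; "q": joint angles; "qvel": joint speeds; "tau": joint torques, N m; "tool_pos": TCP position; "orientation": TCP orientation; "contact_force": force on the tool from outside, world axes, zero at the start; "torque": the same for the moment, N m; "grip_width": finger opening in m.
Only numpy, scipy, OpenCV 4.12 (cv2) and the standard library are available. Lean on these libraries where they do the work, as an engineer would, in place of code of your own. Each camera call takes 0.05 s, during which the arm holds its last target.

## Working session

There is one attempt and no reset: what is moved stays moved. The work goes in short steps, Python scripts to look and compute and a shell command to move; the robot and the scene stay as the last step left them, time stands still between calls to the robot, and variables do not carry over. Pictures are saved under pics/ and viewed, and the job is handed in when it is done.

```bash
ls; mkdir -p pics
python3 - <<'E'
from plant import read_state, viewer
import cv2
print(read_state())
for n in("scene","top"):
    i=viewer.camera_info(n);print(n,i)
    p,d=viewer.capture(n);cv2.imwrite(f"pics/{n}0.png",p[:,:,::-1])
    import numpy as np;np.save(f"{n}_d.npy",d);np.save(f"{n}_p.npy",p)
print(viewer.camera_info("wrist"))
E
```

```text
pics
{'time': 0.0, 'q': array([-1.42999989e+00,  5.33329035e-02,  1.61429543e+00, -1.87111365e-05,
        1.47600410e+00, -1.19012746e-01]), 'qvel': array([-1.00132438e-03, -1.04650258e-03, -3.36732741e-04, -1.78754365e-04,
        5.54556938e-04, -7.66014228e-05]), 'tau': array([ 2.13986190e-03, -3.93684912e+01, -3.70175564e+01, -3.29107297e-05,
        6.94330796e-03, -3.42931401e-05]), 'tool_pos': array([ 0.16045936, -0.60340421,  0.23007702]), 'orientation': array([-2.48936938e+00,  1.91409549e+00,  2.30959157e-03]), 'contact_force': array([-0.3949858 ,  0.15035547, -0.60388837]), 'torque': array([ 0.01448822,  0.01281566, -0.01274902]), 'grip_width': 0.08529971090550213}
scene {'fx': 491.8047791955816, 'fy': 491.8047791955816, 'cx': 323.443757730319, 'cy': 238.42713330123615, 'xyz': array([1.12467797, 0.27423378, 1.04163853]), 'attitude': array([0.40507633, 0.61470455, 1.8573431 ])}
top {'fx': 485.9689408049208, 'fy': 485.9689408049208, 'cx': 324.063521933665, 'cy': 232.68970316503987, 'xyz': array([0.40590531, 0.01593654, 1.5851612 ]), 'attitude': array([ 0.04272313, -0.05641599, -1.5847035 ])}
{'fx': 346.16286849625067, 'fy': 346.16286849625067, 'cx': 317.5413171270279, 'cy': 234.6886988105634, 'tool_from_camera': array([[ 9.99998490e-01, -3.85839022e-04,  1.69438537e-03,
        -2.12663431e-03],
       [ 1.05175334e-04, -9.59813709e-01, -2.80637904e-01,
        -7.10901655e-02],
       [ 1.73457536e-03,  2.80637658e-01, -9.59812219e-01,
        -1.43107585e-01],
       [ 0.00000000e+00,  0.00000000e+00,  0.00000000e+00,
         1.00000000e+00]])}
```

View pics/scene0.png

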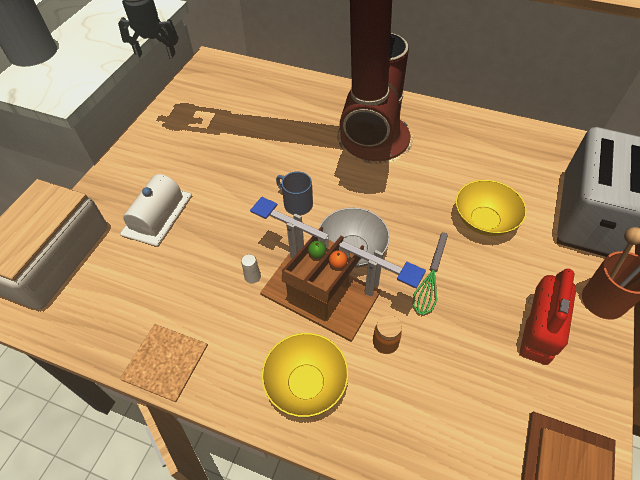

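View pics/top0.png

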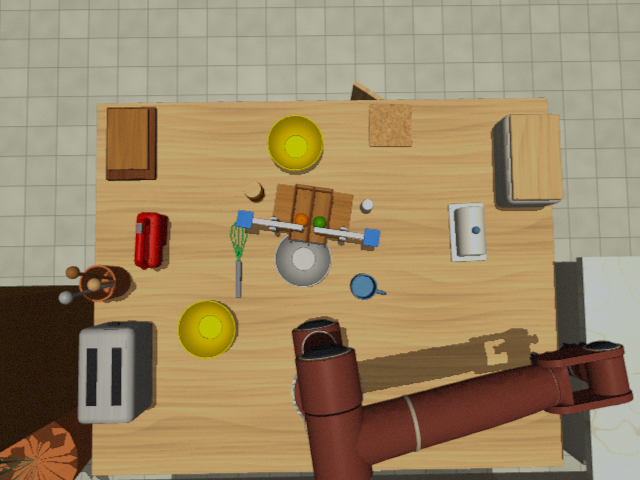

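The scene picture shows the lime at about (317,250) and the mandarin at (338,260). In the top view the lime is at (320,222), on the same side as the blue pad at (371,238). That is the world -y side, so lever_right. I'll measure both pads next.

```bash
cat > h.py <<'E'
import numpy as np,cv2
from scipy.spatial.transform import Rotation as R
from plant import viewer
def ray(n,u,v):
    i=viewer.camera_info(n)
    d=np.array([(u-i['cx'])/i['fx'],-(v-i['cy'])/i['fy'],-1.])
    return np.array(i['xyz']),R.from_rotvec(i['attitude']).apply(d)
def plane(n,u,v,z):
    o,d=ray(n,u,v);return o+d*(z-o[2])/d[2]
def depthpt(n,u,v,D):
    o,d=ray(n,u,v);return o+d*D
def blobs(p,lo,hi,amin=30):
    m=cv2.inRange(cv2.cvtColor(p,cv2.COLOR_RGB2HSV),lo,hi)
    k,l,s,c=cv2.connectedComponentsWithStats(m)
    return [(s[j],c[j],l==j) for j in range(1,k) if s[j,4]>amin]
E
python3 - <<'E'
from h import *
np.set_printoptions(precision=4,suppress=True)
for n in("scene","top"):
    p=np.load(n+"_p.npy");d=np.load(n+"_d.npy")
    for nm,lo,hi,z in(("blue",(105,150,60),(125,255,255),.149),("green",(45,120,30),(75,255,255),.12),("orange",(8,220,150),(14,255,255),.12)):
        for s,c,m in blobs(p,lo,hi):
            D=np.median(d[m]);print(n,nm,s,c,"plane",plane(n,*c,z),"depth",depthpt(n,*c,D))
            if nm=="blue" and s[4]<600:
                r=cv2.minAreaRect(np.argwhere(m)[:,::-1].astype(np.float32));print(r)
E
```

```text
scene blue [250 197  27  21 291] [263.2749 206.7629] plane [ 0.4836 -0.1351  0.149 ] depth [ 0.484  -0.1349  0.1494]
((263.0901794433594, 206.99180603027344), (16.260684967041016, 21.382160186767578), 39.80556869506836)
scene blue [397 262  28  25 396] [411.0051 274.0101] plane [0.5437 0.2393 0.149 ] depth [0.544  0.2394 0.1494]
((410.8072814941406, 273.8341064453125), (21.581497192382812, 19.136991500854492), 24.775142669677734)
scene green [309 241  17  15 186] [316.6882 248.1344] plane [0.5322 0.0186 0.12  ] depth [0.5377 0.021  0.1285]
scene green [413 270  24  45 359] [426.1894 293.3287] plane [0.5607 0.2811 0.12  ] depth [0.4933 0.2819 0.0099]
top blue [237 211  16  17 226] [244.5    219.1239] plane [0.54   0.2379 0.149 ] depth [0.5399 0.2377 0.1499]
((244.47999572753906, 219.1399688720703), (14.283556938171387, 15.697771072387695), 8.130102157592773)
top blue [363 229  17  17 226] [370.8894 237.4735] plane [ 0.4802 -0.1357  0.149 ] depth [ 0.4802 -0.1356  0.1503]
((371.0, 237.50001525878906), (14.302711486816406, 15.782302856445312), 9.462322235107422)
top green [313 217  13  11 100] [319.2  221.98] plane [0.5309 0.0167 0.12  ] depth [0.5299 0.0167 0.1313]
top green [230 229  13  32  99] [236.4545 248.2929] plane [0.4549 0.2669 0.12  ] depth [0.4586 0.2856 0.0107]
```

```bash
cat > g.py <<'E'
import sys
from h import *
from plant import read_state
s=read_state();r=R.from_rotvec(s['orientation'])
t=np.array([float(a) for a in sys.argv[1:4]])
np.set_printoptions(precision=4,suppress=True)
print(s['time'],s['tool_pos'],s['contact_force'],"shift mm",r.inv().apply(t-s['tool_pos'])*1e3)
print(r.as_matrix())
E
python3 g.py 0.481 -0.137 0.23
```

```text
0.1 [ 0.1605 -0.6035  0.2302] [ 0.9335  0.3512 -0.5661] shift mm [-368.4866 -429.5998    0.9516]
[[ 0.2569 -0.9664 -0.0002]
 [-0.9664 -0.2569  0.0018]
 [-0.0018 -0.0002 -1.    ]]
```

```bash
python3 -m jog '[[[-24,-28,0],0],[[-24,-28,0],0],[[-24,-28,0],0],[[-24,-28,0],0],[[-24,-28,0],0]]' 0 && python3 g.py 0.481 -0.137 0.23
```

```text
time: 0.6
tool_pos: [0.2655, -0.4505, 0.2307]
orientation: [-2.49, 1.915, 0.001]
contact_force: [0.7, -0.6, 0.4]
grip_width: 0.0124
0.6 [ 0.2655 -0.4505  0.2307] [ 0.6719 -0.5555  0.4   ] shift mm [-247.7468 -288.6998    0.9438]
[[ 0.2565 -0.9665 -0.0002]
 [-0.9665 -0.2565  0.0008]
 [-0.0009 -0.     -1.    ]]
```

```bash
python3 -m jog '[[[-24,-28,0],0],[[-24,-28,0],0],[[-24,-28,0],0],[[-24,-28,0],0],[[-24,-28,0],0]]' && python3 g.py 0.481 -0.137 0.23
```

```text
time: 1.1
tool_pos: [0.3699, -0.2986, 0.2308]
orientation: [-2.49, 1.915, 0.001]
contact_force: [0.4, -0.7, 0.1]
grip_width: 0.0
1.1 [ 0.3699 -0.2986  0.2308] [ 0.3719 -0.7414  0.0673] shift mm [-127.69   -148.8441    0.8731]
[[ 0.2566 -0.9665 -0.0003]
 [-0.9665 -0.2566  0.0004]
 [-0.0004  0.0002 -1.    ]]
```

```bash
python3 -m jog '[[[-26,-30,0],0],[[-26,-30,0],0],[[-26,-30,0],0],[[-26,-30,0],0],[[-24,-29,0],0]]' && python3 -m jog '[[[0,0,10],0],[[0,0,10],0],[[0,0,10],0],[[0,0,10],0],[[0,0,0],0]]' && python3 g.py 0.481 -0.137 0.149
python3 - <<'E'
from h import *
for n in("scene","wrist"):
    p,d=viewer.capture(n);cv2.imwrite(f"pics/{n}1.png",p[:,:,::-1])
E
```

```text
time: 1.6
tool_pos: [0.4811, -0.1364, 0.2309]
orientation: [2.491, -1.914, -0.001]
contact_force: [0.6, -0.1, 1.3]
grip_width: 0.0002
time: 2.1
tool_pos: [0.479, -0.1385, 0.1887]
orientation: [2.488, -1.917, -0.006]
contact_force: [-0.2, -0.5, 0.1]
grip_width: -0.0
2.1 [ 0.479  -0.1385  0.1887] [-0.1507 -0.5179  0.1436] shift mm [-0.8121 -2.4599 39.7169]
[[ 0.2552 -0.9669 -0.0038]
 [-0.9669 -0.2552  0.0017]
 [-0.0026  0.0032 -1.    ]]
```

View pics/scene1.png

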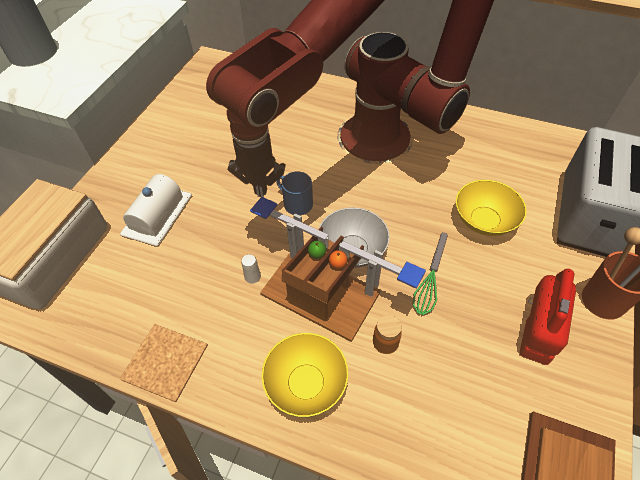

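View pics/wrist1.png

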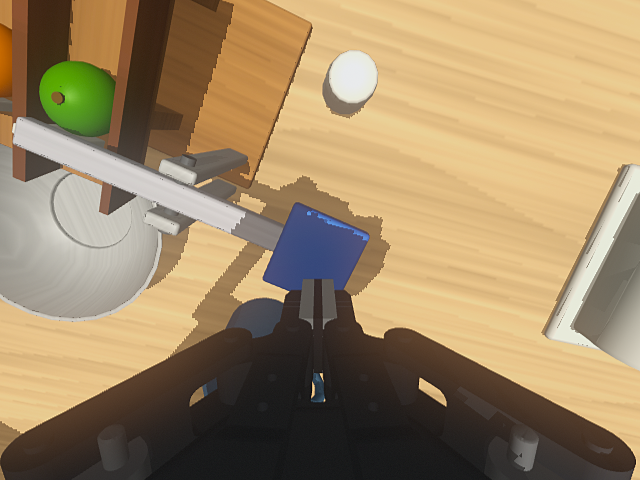

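The fingertips are over the pad: in the wrist view the tips at (318,285) sit above the blue pad at (317,250). The lever lane runs clear of the gripper. Lowering onto the pad now.

```bash
python3 -m jog '[[[0,-2,7],0],[[0,-1,7],0],[[0,0,7],0],[[0,0,7],0],[[0,0,7],0]]' && python3 g.py 0.481 -0.137 0.113
```

```text
time: 2.7
tool_pos: [0.4834, -0.1373, 0.1555]
orientation: [2.491, -1.915, -0.001]
contact_force: [0.3, 0.7, 0.3]
grip_width: 0.0002
2.7 [ 0.4834 -0.1373  0.1555] [0.3334 0.7045 0.2795] shift mm [-0.857   2.2386 42.5101]
[[ 0.257  -0.9664 -0.0004]
 [-0.9664 -0.257   0.0002]
 [-0.0003  0.0003 -1.    ]]
```

```bash
python3 -m jog '[[[0,0,8],0],[[0,0,8],0],[[0,0,8],0],[[0,0,8],0],[[0,0,8],0]]' && python3 g.py 0.481 -0.137 0.113
python3 - <<'E'
from h import *
for n in("scene","wrist"):
    p,d=viewer.capture(n);cv2.imwrite(f"pics/{n}2.png",p[:,:,::-1])
E
```

```text
time: 3.2
tool_pos: [0.4841, -0.1372, 0.1162]
orientation: [-2.489, 1.914, -0.002]
contact_force: [-1.0, 1.8, 5.7]
grip_width: -0.0002
3.2 [ 0.4841 -0.1372  0.1162] [-0.9525  1.7524  5.7273] shift mm [-0.9707  2.9815  3.2129]
[[ 0.2568 -0.9665  0.0016]
 [-0.9665 -0.2568  0.0005]
 [-0.0001 -0.0017 -1.    ]]
```

View pics/scene2.png

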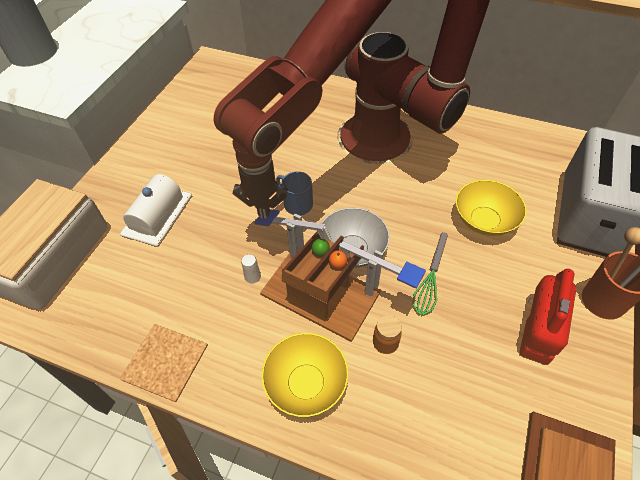

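View pics/wrist2.png

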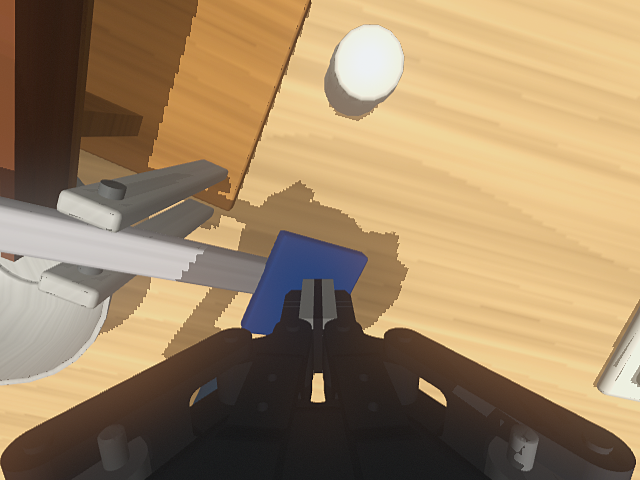

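The lever is pressed with 5.7 N and the lime has begun to move, from (317,249) to (320,247). I'll press 3 mm further and hold.

```bash
python3 -m jog '[[[0,0,3],0],[[0,0,0],0],[[0,0,0],0],[[0,0,0],0],[[0,0,0],0]]' && python3 -m jog '[[[0,0,0],0],[[0,0,0],0],[[0,0,0],0],[[0,0,0],0],[[0,0,0],0]]'
python3 - <<'E'
from h import *
for n in("scene","top"):
    p,d=viewer.capture(n);cv2.imwrite(f"pics/{n}3.png",p[:,:,::-1])
E
```

```text
time: 3.8
tool_pos: [0.4839, -0.1375, 0.1137]
orientation: [-2.49, 1.915, -0.001]
contact_force: [1.4, 0.0, 5.2]
grip_width: -0.0
time: 4.3
tool_pos: [0.4838, -0.1374, 0.1135]
orientation: [-2.49, 1.915, -0.001]
contact_force: [2.4, 0.1, 4.6]
grip_width: 0.0001
```

View pics/scene3.png

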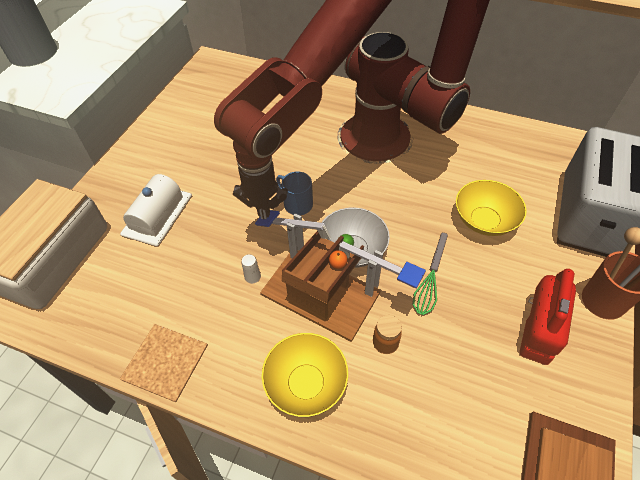

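View pics/top3.png

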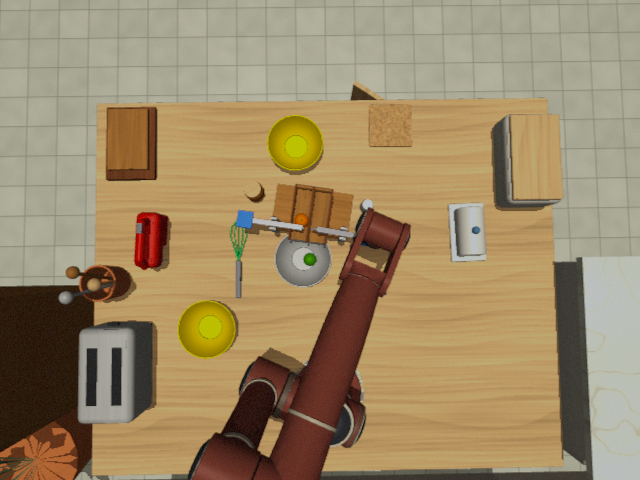

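The top view shows the lime in the bowl at (310,260), and the mandarin still in its lane at (302,220). I'll raise the arm to release the lever.

```bash
python3 -m jog '[[[0,0,-8],0],[[0,0,-8],0],[[0,0,-8],0],[[0,0,-8],0],[[0,0,-8],0]]' && python3 -m jog '[[[0,0,-20],0],[[0,0,-20],0],[[0,0,-20],0],[[0,0,-20],0],[[0,0,0],0]]' && python3 -m jog '[[[25,20,0],0],[[25,20,0],0],[[25,20,0],0],[[25,20,0],0],[[25,20,0],0]]' && python3 -m jog '[[[0,0,0],0],[[0,0,0],0],[[0,0,0],0],[[0,0,0],0],[[0,0,0],0]]' && python3 -m jog '[[[0,0,0],0],[[0,0,0],0],[[0,0,0],0],[[0,0,0],0],[[0,0,0],0]]'
python3 - <<'E'
from h import *
np.set_printoptions(precision=4,suppress=True)
for n in("scene","top"):
    p,d=viewer.capture(n);cv2.imwrite(f"pics/{n}4.png",p[:,:,::-1])
    p0=np.load(n+"_p.npy")
    for nm,lo,hi in(("blue",(105,150,60),(125,255,255)),("green",(45,120,30),(75,255,255)),("orange",(5,200,150),(13,255,255))):
      for P,l in((p0,"before"),(p,"after")):
        for s,c,m in blobs(P,lo,hi,20):
            print(n,nm,l,s[4],c,depthpt(n,*c,np.median(d[m])) if l=="after" else "")
E
```

```text
time: 4.9
tool_pos: [0.4832, -0.1367, 0.1536]
orientation: [-2.49, 1.914, 0.002]
contact_force: [-0.1, -0.5, -0.1]
grip_width: -0.0001
time: 5.4
tool_pos: [0.4848, -0.1373, 0.2363]
orientation: [-2.489, 1.913, -0.007]
contact_force: [0.0, -0.2, 1.0]
grip_width: -0.0001
time: 5.9
tool_pos: [0.4179, -0.2839, 0.2314]
orientation: [-2.49, 1.914, 0.004]
contact_force: [0.6, -0.2, 0.4]
grip_width: 0.0
time: 6.4
tool_pos: [0.4194, -0.283, 0.2332]
orientation: [-2.492, 1.913, 0.0]
contact_force: [-0.3, -0.0, -0.1]
grip_width: 0.0
time: 6.9
tool_pos: [0.419, -0.2839, 0.2333]
orientation: [-2.49, 1.915, 0.0]
contact_force: [0.2, 0.0, 0.2]
grip_width: -0.0004
scene blue before 291 [263.2749 206.7629] 
scene blue before 396 [411.0051 274.0101] 
scene blue after 294 [263.2177 206.7993] [ 0.4841 -0.135   0.1494]
scene blue after 396 [411.0051 274.0101] [0.544  0.2394 0.1494]
scene green before 186 [316.6882 248.1344] 
scene green before 359 [426.1894 293.3287] 
scene green after 151 [350.0132 236.298 ] [0.4185 0.0624 0.0413]
scene green after 356 [426.1433 293.3876] [0.4938 0.2818 0.0104]
scene orange before 192 [337.7552 258.2031] 
scene orange after 197 [337.7614 258.4619] [0.5472 0.0752 0.128 ]
top blue before 226 [244.5    219.1239] 
top blue before 226 [370.8894 237.4735] 
top blue after 226 [244.5265 219.115 ] [0.5399 0.2376 0.1504]
top blue after 224 [370.9375 237.4196] [ 0.4803 -0.1358  0.1499]
top green before 100 [319.2  221.98] 
top green before 99 [236.4545 248.2929] 
top green after 75 [237.4533 251.04  ] [0.4496 0.2824 0.0109]
top green after 112 [306.5893 262.4018] [0.4096 0.0585 0.0421]
```

View pics/top4.png

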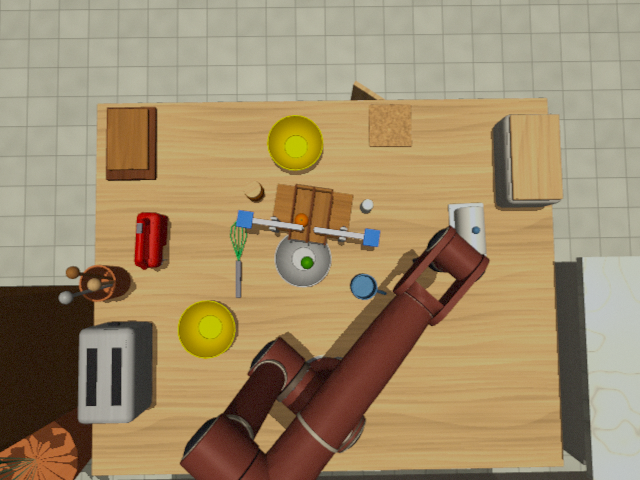

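View pics/scene4.png

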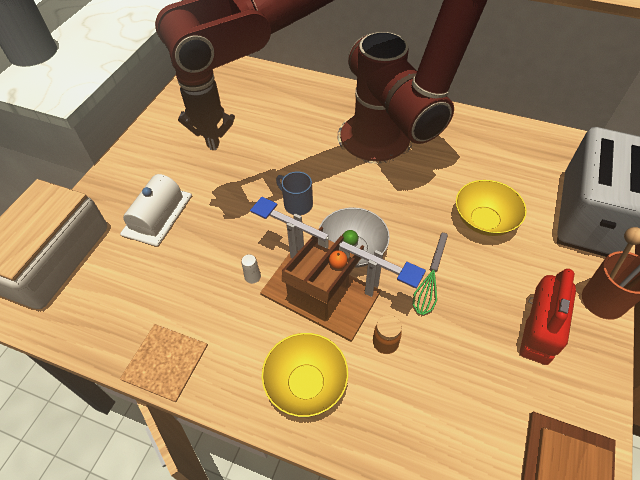

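The levers are back up and the mandarin hasn't moved. I'll wait until the lime is still.

```bash
for i in 1 2 3; do python3 -m jog '[[[0,0,0],0],[[0,0,0],0],[[0,0,0],0],[[0,0,0],0],[[0,0,0],0]]' >/dev/null; python3 -m jog '[[[0,0,0],0],[[0,0,0],0],[[0,0,0],0],[[0,0,0],0],[[0,0,0],0]]' >/dev/null;  python3 - <<'E'
from h import *
p,d=viewer.capture("top")
print([c for s,c,m in blobs(p,(45,120,30),(75,255,255),20)])
E
done
```

```text
[array([237.52564103, 250.93589744]), array([306.59459459, 262.41441441])]
[array([237.44047619, 250.53571429]), array([306.5840708 , 262.39823009])]
[array([236.61538462, 249.02197802]), array([306.64912281, 262.40350877])]
```

```bash
python3 -c "
from plant import ticket;print(ticket.job_done())"
```

```text
the job is handed in; nothing more can be done
None
```

The lime is in the steel bowl and the job is handed in. I pressed the blue pad on the lime's side (`lever_right`, at about x 0.481, y -0.136 m) with the closed fingertips. I held it until the lime had rolled into the bowl, then lifted off and moved the arm clear. The pressing force was about 5 N.

Last checks before handing in:
- **Lime:** it lay still in the bowl, with its pixel position steady to 0.1 px over 3 s. Its visible top was about 42 mm above the counter.
- **Levers:** both pads were back at their resting height of about 0.149 m, each within 0.1 px of its starting position.
- **Mandarin:** it was within 0.3 px of its starting position.
- **Everything else:** the bowl and the bystanders looked unmoved in the pictures, though I didn't measure them.
- **Contact:** the force on the tool was about zero, and the arm was clear of everything.

None of these checks failed or disagreed. The hand-in reports no verdict, so I can't confirm the judged result.

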